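Press the bumper plugs home in glue order

TASK

Three of the rubber-collared bumper plugs in the pine panel have just been glued: with the fingertips, gently press the green one fully home, then the blue one, then the orange one, in that order. The white plug has no glue yet, so leave it standing as it is, and do not pull any plug up. Leave the glue jar, file and tape roll where they are.

Things in the scene. Friction and masses are not known exactly. Their poses are not given: they have to be found in the camera images.
- panel: laminated pine panel, 240 mm (x) by 460 mm (y) by 28 mm, firmly fixed on two bearers, its flat top 58 mm above the table. Origin: on the table under its centre; z up. Near its +y end a dark C-clamp holds a pine batten 160 x 45 x 18 mm on top (its centre at y = +205 mm); the clamp's screw stands to 91 mm above the panel's top. The four plugs stand within 80 mm in x and 90 mm in y of the panel's centre, at least 85 mm apart; which colour stands where changes.
- green_top (a point): press-in bumper plug: a round flat-topped green plastic cap, 32 mm across and 5 mm thick, on a 6 mm high black soft rubber collar whose stem sits in a hole of the panel. This point is the centre of the cap's top face; z up. Pressed, the cap first gives on its collar (about 3 N per mm, at most 5 mm, springs back), and from about 4 N the stem slides in.
- blue_top (a point): press-in bumper plug: a round flat-topped blue plastic cap, 32 mm across and 5 mm thick, on a 6 mm high black soft rubber collar whose stem sits in a hole of the panel. This point is the centre of the cap's top face; z up. Pressed, the cap first gives on its collar (about 3 N per mm, at most 5 mm, springs back), and from about 4 N the stem slides in.
- orange_top (a point): press-in bumper plug: a round flat-topped orange plastic cap, 32 mm across and 5 mm thick, on a 6 mm high black soft rubber collar whose stem sits in a hole of the panel. This point is the centre of the cap's top face; z up. Pressed, the cap first gives on its collar (about 3 N per mm, at most 5 mm, springs back), and from about 4 N the stem slides in.
- white_top (a point): press-in bumper plug: a round flat-topped white plastic cap, 32 mm across and 5 mm thick, on a 6 mm high black soft rubber collar whose stem sits in a hole of the panel. This point is the centre of the cap's top face; z up. Pressed, the cap first gives on its collar (about 3 N per mm, at most 5 mm, springs back), and from about 4 N the stem slides in.
- green_plug (a joint): how far the green plug's stem is pushed in, in m, without the give of the collar. 0: top of the unloaded cap 21 mm above the panel's top face; 0.010: fully home, 11 mm above it, collar on the panel. Starts between 0 and 0.003, slides straight down against about 4 N of friction and stays where it is left; once home only the collar gives further.
- blue_plug (a joint): how far the blue plug's stem is pushed in, in m, without the give of the collar. 0: top of the unloaded cap 21 mm above the panel's top face; 0.010: fully home, 11 mm above it, collar on the panel. Starts between 0 and 0.003, slides straight down against about 4 N of friction and stays where it is left; once home only the collar gives further.
- orange_plug (a joint): how far the orange plug's stem is pushed in, in m, without the give of the collar. 0: top of the unloaded cap 21 mm above the panel's top face; 0.010: fully home, 11 mm above it, collar on the panel. Starts between 0 and 0.003, slides straight down against about 4 N of friction and stays where it is left; once home only the collar gives further.
- white_plug (a joint): how far the white plug's stem is pushed in, in m, without the give of the collar. 0: top of the unloaded cap 21 mm above the panel's top face; 0.010: fully home, 11 mm above it, collar on the panel. Starts between 0 and 0.003, slides straight down against about 4 N of friction and stays where it is left; once home only the collar gives further.
- glue_jar: white glue jar with yellow lid, 56 mm across, 90 mm high, loose, standing on the table beyond the panel's far edge. Origin: centre of its underside.
- file: wood file with black and blue handle, 250 mm long along its x, 22 mm high, lying loose on the table on the robot's side of the panel. Origin: under its middle, on the table.
- tape_roll: roll of green tape, 72 mm across with a 52 mm hole, 22 mm high, lying loose on the panel near its -y end. Origin: centre of its underside.

How it is judged:
By the outcome, as a careful person would: the job done as asked, in the order asked, and still so for the second after the job is handed in, with the robot touching nothing.
It also fails if it takes over 45 s, if anything falls off the work surface, if the arm or the gripper's body presses on something with over 40 N, if the wrist force passes 120 N, or if a joint passes its speed limit or range.

ROBOT

A 7-joint arm with a two-finger parallel gripper is mounted at the origin on the work surface. World frame = base frame: x ahead of the robot, y to its left, z up, the work surface at z = 0. Lengths are in mm, angles in rad, forces in N, time in s.
With the tool pointing down it reaches from about 425 to 950 mm from the base axis. Payload 4.7 kg.
Tool frame: the origin (TCP) lies midway between the tips of the shut fingers; the grasp point (between the pads) lies 19 mm behind it; z points along the fingers, y is the direction in which the jaws open and shut (so a half turn about z gives the same grasp; the last joint's range is limited). The gripper opens to 85 mm and grips with 20 to 120 N. Pads are 22 mm wide; open, the fingers measure 114 mm over their backs; the gripper's body (76 mm by 85 mm) begins 54 mm behind the grasp point. The pads swing forward as they close: fully open they stand 13 mm farther back than shut.
Start: joints at [1.257, 0.469, -0.049, 1.532, 0.024, 1.141, -0.082], TCP at [189.698, -647.814, 231.335] pointing down, gripper open.
Joint ranges: [-2.59, 2.59], [-0.33, 1.99], [-1.39, 1.29], [0.1, 2.45], [-1.04, 4.18], [0.21, 1.99], [-2.66, 2.66]. Speed limits (rad/s): [2.57, 2.57, 3.14, 3.14, 3.14, 3.14, 3.14].

INTERFACE

Orientations are given as a unit quaternion [w, x, y, z].
In Python, from plant import * gives the robot as it stands.
- The arm moves only by the tool play_rows, never from a script. Its arguments are lists of equal length, an entry for each row: "turn": the turn, a rotation vector about the tool's x, y, z in rad, a list of three; "dp": the shift along the tool's x, y, z in units of 30 mm (1.0 is 30 mm), a list of three; "hand": the finger opening in mm, from 0 to 85.4. A call has 1 to 10 rows; each row is the pose to reach, as a shift and turn from the pose commanded when the call began, along the tool's axes at that moment; what a row does not reach only later rows make up. A row lasts 1/8 s, in which the tool goes at most 62.5 mm and 10.7 degrees, less where a joint would pass 70% of its speed; a pose out of reach is approached as far as the arm can. A call with a gripper value outside its range is refused whole. The fingers move at their own pace and stop on an object; "newtons" is the grip in N (left out, the last holds). Time passes only in rows, so rows that repeat a pose let the fingers close. It gives the time, the measured TCP pose, the force and the opening at its end, in the units of the state.
- sense(): the state, without advancing time (a new reading comes with each control period).
- snapshot(name): name is "scene" or "top" or "wrist"; returns (picture, depth): 384x512x3 uint8, blue, green, red; 384x512 float32, mm along the optical axis (not along the pixel's ray), 0 where there is no reading.
- camera_info(name): a dict with "fov_y" (degrees; the focal length in pixels is half the picture's height over the tangent of half this angle, whatever the lens; pixels are square), "cx", "cy" (the principal point, pixels), "pose" (4x4, takes a point from camera to world coordinates); the wrist camera has in their place "T_tool_cam" (4x4, takes a point from camera to tool coordinates, whose origin is the TCP and whose axes are the flange's). Camera axes: x right, y up, looking along -z (the intrinsics and any distortion apply to the point x, -y, -z); pixel columns grow to the right and rows downward; lengths in mm; the calibration is good to about 2 mm. A picture is of the moment at which its call begins: read the wrist's pose just before it. camera_info takes no time and is no camera call.
- job_done(): hands the job in, once; it reports no verdict.
Trained networks look in the newest picture that a camera, given by its name, has taken for a name from the list of things; names that differ only in an ending like _2 or _b are one class to them, and where a whole thing is asked for, a point or a joint stands for the part that bears it (a point fixed in the world has none). Each returns a list of dicts, best first, with "p" (0 to 1); they miss things now and then, are a little off and sometimes report something else, mostly with a low value. They report only what shows in the picture. A call takes as long as a camera call.
- search_frame(label, camera): "rect" ([centre column, centre row, width, height] in pixels, round what is visible of it).
The state is a dict: "time_s": time; "joint_pos": joint angles; "joint_vel": joint speeds; "tau": joint torques, N m; "eef_pos": TCP position; "orientation": TCP orientation; "ft_force": force on the tool from outside, world axes, zero at the start; "torque": the same for the moment, N m; "opening": finger opening in mm.
Only numpy, scipy, OpenCV 4.12 (cv2) and the standard library are available. Lean on these libraries where they do the work, as an engineer would, in place of code of your own. Each camera call takes 0.05 s, during which the arm holds its last target. There are 200 camera calls.

## Working session

There is one attempt and no reset: what is moved stays moved. The work goes in short steps, Python scripts to look and compute and a tool call to move; the robot and the scene stay as the last step left them, time stands still between calls to the robot, and variables do not carry over. Pictures are saved under pics/ and viewed, about 8 in all and at most 12, crops included, and the job is handed in when it is done.

Besides the shell and the picture viewer there is one more tool, called after ">>>" by a JSON object that holds its "method" and its "body", one argument or row to a line. play_rows: Moves the arm, as the interface text tells. Its arguments: {"type":"object","properties":{"turn":{"type":"array"},"dp":{"type":"array"},"hand":{"type":"array"},"newtons":{"type":"number"}},"required":["turn","dp","hand"]}

```bash
mkdir -p pics; cat > h.py <<'E'
from plant import *
import numpy as np, cv2
from scipy.spatial.transform import Rotation as R
def Tcam(name,s):
    c=camera_info(name)
    if 'pose' in c: return c,np.array(c['pose'])
    q=s['orientation']; T=np.eye(4); T[:3,:3]=R.from_quat([q[1],q[2],q[3],q[0]]).as_matrix(); T[:3,3]=s['eef_pos']
    return c,T@np.array(c['T_tool_cam'])
def cloud(name,s,dep):
    c,T=Tcam(name,s); h,w=dep.shape; f=h/2/np.tan(np.radians(c['fov_y'])/2)
    cx=c.get('cx',w/2); cy=c.get('cy',h/2)
    u,v=np.meshgrid(np.arange(w),np.arange(h)); 
    P=np.stack([(u-cx)/f*dep,-(v-cy)/f*dep,-dep],-1)
    return P@T[:3,:3].T+T[:3,3]
E
python3 - <<'E'
from h import *
s=sense(); print(s)
for n in ['scene','top']:
    c=camera_info(n); print(n,c)
    im,d=snapshot(n); cv2.imwrite(f'pics/{n}0.png',im); P=cloud(n,s,d)
    np.save(f'{n}0.npy',P)
    for l in ['green_top','blue_top','orange_top','white_top','glue_jar','file','tape_roll','panel']:
        for r in search_frame(l,n)[:2]:
            u,v=map(int,r['rect'][:2]); print(l,r['p'] if 'p' in r else r,np.round(r['rect'],1),np.round(P[min(v,383),min(u,511)],1))
print(camera_info('wrist'))
E
```

```text
{'time_s': 0.0, 'joint_pos': array([ 1.2570949 ,  0.46943679, -0.0486163 ,  1.53368541,  0.02411278,
        1.14096844, -0.08230578]), 'joint_vel': array([ 0.00062704, -0.00106102, -0.00152382,  0.0008736 ,  0.00092145,
       -0.00018014, -0.00082887]), 'tau': array([ 3.39074340e-04, -5.10310864e+01, -4.65853431e-02, -2.37710220e+01,
        1.05706425e-02,  7.54602224e-03,  1.98832140e-05]), 'eef_pos': array([ 189.51207257, -647.25455697,  230.26821321]), 'orientation': array([-9.40532499e-04,  9.89874135e-01,  1.41944649e-01, -1.70613035e-04]), 'ft_force': array([-0.21651205,  0.07534175, -0.20180665]), 'torque': array([ 0.02123769,  0.03084031, -0.02226069]), 'opening': 85.20876880123868}
scene {'fov_y': 45.421445734450366, 'cx': 257.2275506857427, 'cy': 194.37125716014617, 'pose': array([[-8.40556473e-01, -4.56719017e-01,  2.91328947e-01,
         8.20778523e+02],
       [ 5.41506548e-01, -6.93142220e-01,  4.75735769e-01,
         3.45628669e+02],
       [-1.53451798e-02,  5.57639312e-01,  8.29941518e-01,
         7.44995624e+02],
       [ 0.00000000e+00,  0.00000000e+00,  0.00
[... 1233 characters left out ...]
  21. ] [644.  -19.6  78.2]
glue_jar 0.66 [165.  128.7  34.4  45.2] [717.  140.8  91.3]
file 0.65 [242.  292.5 129.3  46. ] [410.5  24.4  14.7]
tape_roll 0.84 [318.4 168.2  40.9  42.4] [ 626.3 -137.    57.9]
panel 0.96 [219.6 214.8 289.8 200.3] [554.2  54.5  58.2]
{'fov_y': 69.63114427378815, 'cx': 256.3181213365544, 'cy': 191.18335529983915, 'T_tool_cam': array([[ 8.75846102e-04,  9.64968379e-01,  2.62364748e-01,
         6.65778316e+01],
       [ 9.99998620e-01, -4.74765837e-04, -1.59209984e-03,
         1.70263095e-01],
       [-1.41176419e-03,  2.62365780e-01, -9.64967463e-01,
        -1.42441551e+02],
       [ 0.00000000e+00,  0.00000000e+00,  0.00000000e+00,
         1.00000000e+00]])}
```

View pics/top0.png

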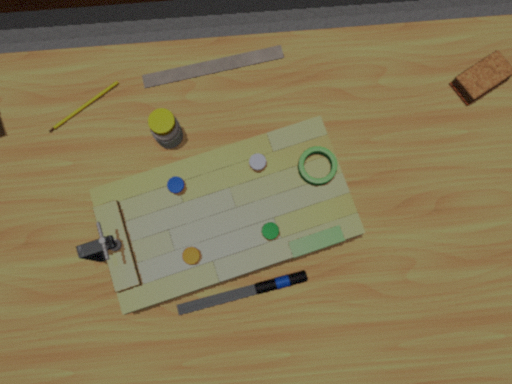

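View pics/scene0.png

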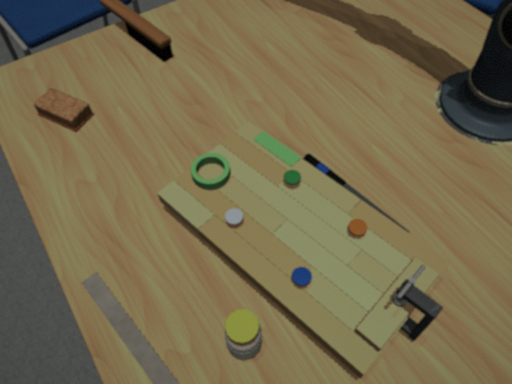

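The top view shows green at (270,231), blue at (176,185), orange at (191,256) and white at (257,162). The tape roll is at (318,166), the jar at (165,125) and the clamp at (100,245). The scene view agrees. Next I'll refine the cap centres by colour.

```bash
python3 - <<'E'
from h import *
for n,seeds in [('top',dict(green=(270,231),blue=(176,185),orange=(191,256),white=(257,162))),('scene',dict(green=(292,178),blue=(302,276),orange=(357,228),white=(234,217)))]:
    im=cv2.imread(f'pics/{n}0.png').astype(int); P=np.load(f'{n}0.npy'); print(n,camera_info(n).keys())
    for k,(u,v) in seeds.items():
        ref=im[v-2:v+3,u-2:u+3].mean((0,1)); 
        m=(np.abs(im-ref).sum(2)<60); m2=np.zeros_like(m); m2[v-14:v+15,u-14:u+15]=m[v-14:v+15,u-14:u+15]
        q=P[m2]; vv,uu=np.nonzero(m2); print(k,m2.sum(),round(uu.mean(),1),round(vv.mean(),1),np.round(np.median(q,0),1),np.round(np.ptp(q,0),1))
    m=(np.abs(P[...,2]-58)<3)&(P[...,0]>300); c=P[m][:,:2].astype(np.float32)
    print(cv2.minAreaRect(c), np.median(P[m][:,2]))
E
```

```text
top dict_keys(['fov_y', 'cx', 'cy', 'pose'])
green 228 270.1 230.4 [513.6 -36.1  78.5] [29.3 30.4 25.2]
blue 202 175.3 184.4 [611.8 129.   78.6] [219.4 147.9 837.2]
orange 258 190.6 255.1 [481.7 108.3  76.5] [32.3 34.5 23.3]
white 682 256.4 161.5 [645.7 -21.4  59. ] [271.2  57.3 858. ]
((598.2469482421875, 64.17349243164062), (325.01654052734375, 484.6580505371094), 13.57648754119873) 58.14076420719141
scene dict_keys(['fov_y', 'cx', 'cy', 'pose'])
green 188 291.6 176.8 [514.3 -34.4  77.8] [29.  31.1  6.6]
blue 265 301.2 276.0 [612.8 130.3  78. ] [29.2 29.8  7.1]
orange 260 357.6 226.7 [480.8 109.   75.8] [40.6 38.1 23.1]
white 222 233.5 215.3 [643.  -23.8  76.3] [198.6 395.7 689.8]
((639.567626953125, -224.990478515625), (355.04461669921875, 1069.049072265625), 8.88520622253418) 57.55433783310383
```

```bash
cat >> h.py <<'E'
def go(target,frm=None):
    s=sense(); q=s['orientation']; M=R.from_quat([q[1],q[2],q[3],q[0]]).as_matrix()
    z=M[:,2]; print('t',round(s['time_s'],2),'pos',np.round(s['eef_pos'],1),'F',np.round(s['ft_force'],1),'open',round(s['opening'],1),'zaxis',np.round(z,3),'x',np.round(M[:,0],3))
    f=s['eef_pos'] if frm is None else np.array(frm)
    print('dp',np.round(M.T@(np.array(target)-f)/30,3),'turn to vertical',np.round(M.T@np.cross(z,[0,0,-1]),4))
E
python3 -c "
from h import *
go([514,-35,180],[189.7,-647.8,231.3])"
```

```text
t 0.9 pos [ 189.7 -647.8  231.3] F [-0.7  0.5 -0.4] open 85.3 zaxis [ 0. -0. -1.] x [ 0.96   0.281 -0.   ]
dp [ 16.114 -16.566   1.709] turn to vertical [ 0.  0. -0.]
```

>>> {"method": "play_rows", "body": {
  "turn": [
    [0,0,0],
    [0,0,0],
    [0,0,0],
    [0,0,0],
    [0,0,0],
    [0,0,0],
    [0,0,0],
    [0,0,0],
    [0,0,0],
    [0,0,0]
  ],
  "dp": [
    [1.2,-1.24,0],
    [2.5,-2.57,0],
    [3.8,-3.9,0],
    [5.1,-5.24,0],
    [6.4,-6.58,0],
    [7.7,-7.92,0],
    [9.0,-9.25,0],
    [10.3,-10.59,0],
    [11.6,-11.93,0],
    [12.9,-13.26,0.5]
  ],
  "hand": [0,0,0,0,0,0,0,0,0,0],
  "newtons": 20
}}

```text
time_s: 2.15
eef_pos: [451.0, -156.0, 217.6]
orientation: [0.001, 0.99, 0.142, 0.002]
ft_force: [1.6, 0.0, -0.4]
opening: 0.0
```

```bash
python3 -c "
from h import *
go([514,-35,180])"
```

```text
t 2.15 pos [ 451.  -156.   217.6] F [ 1.6  0.  -0.4] open 0.0 zaxis [ 0.004 -0.002 -1.   ] x [0.96  0.281 0.003]
dp [ 3.143 -3.286  1.253] turn to vertical [ 0.0027 -0.0032 -0.    ]
```

>>> {"method": "play_rows", "body": {
  "turn": [
    [0,0,0],
    [0,0,0],
    [0,0,0],
    [0,0,0],
    [0,0,0]
  ],
  "dp": [
    [1.1,-1.1,0.4],
    [2.2,-2.2,0.8],
    [3.21,-3.3,1.2],
    [3.21,-3.3,1.2],
    [3.21,-3.3,1.2]
  ],
  "hand": [0,0,0,0,0]
}}

```text
time_s: 2.78
eef_pos: [513.8, -35.9, 180.3]
orientation: [0.0, 0.99, 0.142, -0.0]
ft_force: [0.1, 0.3, 1.6]
opening: 0.2
```

```bash
python3 - <<'E'
from h import *
go([514,-35,90])
s=sense(); im,d=snapshot('wrist'); cv2.imwrite('pics/w1.png',im); P=cloud('wrist',s,d); np.save('w1.npy',P)
for l in ['green_top','blue_top','orange_top','white_top']:
    for r in search_frame(l,'wrist')[:2]:
        u,v,w,h=map(int,r['rect']); Q=P[max(v-h//3,0):v+h//3+1,max(u-w//3,0):u+w//3+1].reshape(-1,3); print(l,r,np.round(np.median(Q,0),1))
E
```

```text
t 2.77 pos [513.8 -35.9 180.3] F [0.1 0.3 1.6] open 0.2 zaxis [-0.    -0.001 -1.   ] x [ 0.96   0.281 -0.   ]
dp [ 0.017 -0.028  3.011] turn to vertical [0.0006 0.0005 0.    ]
green_top {'rect': [257.6, 192.4, 33.9, 33.4], 'p': 0.57} [513.6 -37.1  78.4]
blue_top {'rect': [91.3, 21.2, 47.0, 42.5], 'p': 0.93} [610.3 126.9  78.5]
orange_top {'rect': [97.6, 181.2, 34.0, 36.9], 'p': 0.68} [481.8 106.   76.3]
orange_top {'rect': [89.7, 22.1, 47.4, 44.1], 'p': 0.47} [609.2 128.2  78.5]
white_top {'rect': [288.7, 35.3, 38.6, 45.2], 'p': 0.55} [645.  -24.4  76.9]
```

View pics/w1.png

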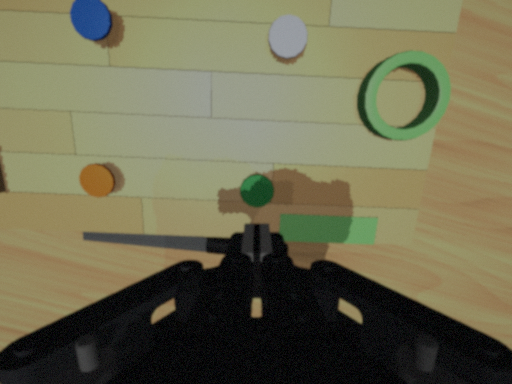

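The wrist view shows green at (257,190), blue (91,18), orange (97,180) and white (288,36). Positions agree with the other two cameras to about 2 mm. I'll go down over green.

>>> {"method": "play_rows", "body": {
  "turn": [
    [0,0,0],
    [0,0,0],
    [0,0,0],
    [0,0,0],
    [0,0,0],
    [0,0,0],
    [0,0,0]
  ],
  "dp": [
    [0,0,1.2],
    [0,0,2.3],
    [0,0,3.0],
    [0,0,3.2],
    [0,0,3.3],
    [0,0,3.4],
    [0,0,3.45]
  ],
  "hand": [0,0,0,0,0,0,0]
}}

```text
time_s: 3.9
eef_pos: [514.6, -35.4, 77.5]
orientation: [0.0, 0.99, 0.142, 0.001]
ft_force: [0.2, -0.6, 2.5]
opening: 0.3
```

```bash
python3 -c "
from h import *
go([513.8,-36,69])"
```

```text
t 3.9 pos [514.6 -35.4  77.5] F [ 0.2 -0.6  2.5] open 0.3 zaxis [ 0.002 -0.    -1.   ] x [0.96  0.281 0.001]
dp [-0.031  0.013  0.284] turn to vertical [ 0.0008 -0.0015 -0.    ]
```

>>> {"method": "play_rows", "body": {
  "turn": [
    [0,0,0],
    [0,0,0],
    [0,0,0],
    [0,0,0],
    [0,0,0],
    [0,0,0],
    [0,0,0]
  ],
  "dp": [
    [0,0,0.05],
    [0,0,0.1],
    [0,0,0.15],
    [0,0,0.2],
    [0,0,0.25],
    [0,0,0.3],
    [0,0,0.3]
  ],
  "hand": [0,0,0,0,0,0,0]
}}

```text
time_s: 4.78
eef_pos: [514.5, -35.3, 67.9]
orientation: [0.0, 0.99, 0.142, 0.001]
ft_force: [2.5, -1.2, 3.4]
opening: 0.2
```

>>> {"method": "play_rows", "body": {
  "turn": [
    [0,0,0],
    [0,0,0],
    [0,0,0]
  ],
  "dp": [
    [0,0,0.04],
    [0,0,0.07],
    [0,0,0.07]
  ],
  "hand": [0,0,0]
}}

```text
time_s: 5.15
eef_pos: [514.5, -35.3, 66.3]
orientation: [0.0, 0.99, 0.142, 0.001]
ft_force: [0.6, 0.1, 7.9]
opening: -0.5
```

>>> {"method": "play_rows", "body": {
  "turn": [
    [0,0,0],
    [0,0,0],
    [0,0,0]
  ],
  "dp": [
    [0,0,0.04],
    [0,0,0.04],
    [0,0,0.04]
  ],
  "hand": [0,0,0]
}}

```text
time_s: 5.52
eef_pos: [514.6, -35.3, 65.5]
orientation: [0.0, 0.99, 0.142, 0.001]
ft_force: [-0.7, -1.0, 10.0]
opening: -0.2
```

```bash
python3 -c "
from h import *
go([611.5,129,95],[514.5,-35.3,95])"
```

```text
t 5.53 pos [514.6 -35.3  65.5] F [-0.7 -1.  10. ] open -0.2 zaxis [ 0.001 -0.001 -1.   ] x [0.96  0.281 0.001]
dp [ 4.642e+00 -4.348e+00  1.000e-03] turn to vertical [ 0.0009 -0.0011 -0.    ]
```

>>> {"method": "play_rows", "body": {
  "turn": [
    [0,0,0],
    [0,0,0],
    [0,0,0],
    [0,0,0],
    [0,0,0],
    [0,0,0],
    [0,0,0],
    [0,0,0],
    [0,0,0],
    [0,0,0]
  ],
  "dp": [
    [0,0,-0.5],
    [0,0,-1.3],
    [1.0,-0.94,-1.3],
    [2.2,-2.06,-1.3],
    [3.4,-3.18,-1.3],
    [4.4,-4.12,-1.3],
    [4.64,-4.35,-1.2],
    [4.64,-4.35,-0.9],
    [4.64,-4.35,-0.55],
    [4.64,-4.35,-0.45]
  ],
  "hand": [0,0,0,0,0,0,0,0,0,0]
}}

```text
time_s: 6.78
eef_pos: [609.6, 126.8, 77.0]
orientation: [0.001, 0.99, 0.141, -0.002]
ft_force: [-2.6, -1.7, 3.4]
opening: 0.1
```

>>> {"method": "play_rows", "body": {
  "turn": [
    [0,0,0],
    [0,0,0]
  ],
  "dp": [
    [0,0,0],
    [0,0,0]
  ],
  "hand": [0,0]
}}

```text
time_s: 7.02
eef_pos: [611.1, 128.9, 78.2]
orientation: [-0.0, 0.99, 0.142, 0.0]
ft_force: [0.7, -0.3, 0.1]
opening: 0.1
```

>>> {"method": "play_rows", "body": {
  "turn": [
    [0,0,0],
    [0,0,0],
    [0,0,0],
    [0,0,0],
    [0,0,0],
    [0,0,0],
    [0,0,0],
    [0,0,0]
  ],
  "dp": [
    [0,0,0.05],
    [0,0,0.1],
    [0,0,0.15],
    [0,0,0.2],
    [0,0,0.25],
    [0,0,0.3],
    [0,0,0.36],
    [0,0,0.36]
  ],
  "hand": [0,0,0,0,0,0,0,0]
}}

```text
time_s: 8.02
eef_pos: [611.2, 129.2, 67.4]
orientation: [0.0, 0.99, 0.142, 0.0]
ft_force: [-0.8, -0.5, 4.9]
opening: -0.2
```

>>> {"method": "play_rows", "body": {
  "turn": [
    [0,0,0],
    [0,0,0],
    [0,0,0]
  ],
  "dp": [
    [0,0,0.04],
    [0,0,0.06],
    [0,0,0.06]
  ],
  "hand": [0,0,0]
}}

```text
time_s: 8.4
eef_pos: [611.3, 129.2, 66.3]
orientation: [0.0, 0.99, 0.142, 0.0]
ft_force: [-0.7, -1.4, 8.2]
opening: 0.1
```

```bash
python3 -c "
from h import *
go([481.5,108.5,95],[611.1,128.9,95])"
```

```text
t 8.4 pos [611.3 129.2  66.3] F [-0.7 -1.4  8.2] open 0.1 zaxis [ 0.001 -0.    -1.   ] x [0.96  0.281 0.001]
dp [-4.337e+00 -5.610e-01 -4.000e-03] turn to vertical [ 0.0004 -0.0009 -0.    ]
```

>>> {"method": "play_rows", "body": {
  "turn": [
    [0,0,0],
    [0,0,0],
    [0,0,0]
  ],
  "dp": [
    [0,0,0.04],
    [0,0,0.04],
    [0,0,0.04]
  ],
  "hand": [0,0,0]
}}

```text
time_s: 8.78
eef_pos: [611.3, 129.2, 65.5]
orientation: [0.0, 0.99, 0.142, 0.001]
ft_force: [-1.6, -1.0, 10.6]
opening: -0.1
```

>>> {"method": "play_rows", "body": {
  "turn": [
    [0,0,0],
    [0,0,0],
    [0,0,0],
    [0,0,0],
    [0,0,0],
    [0,0,0],
    [0,0,0],
    [0,0,0],
    [0,0,0],
    [0,0,0]
  ],
  "dp": [
    [0,0,-0.5],
    [0,0,-1.3],
    [-1.0,-0.13,-1.3],
    [-2.2,-0.29,-1.3],
    [-3.4,-0.44,-1.3],
    [-4.2,-0.54,-1.3],
    [-4.34,-0.56,-1.1],
    [-4.34,-0.56,-0.8],
    [-4.34,-0.56,-0.55],
    [-4.34,-0.56,-0.45]
  ],
  "hand": [0,0,0,0,0,0,0,0,0,0]
}}

```text
time_s: 10.02
eef_pos: [481.5, 108.8, 76.7]
orientation: [-0.0, 0.99, 0.142, -0.001]
ft_force: [-0.2, 0.1, -0.5]
opening: -0.4
```

>>> {"method": "play_rows", "body": {
  "turn": [
    [0,0,0],
    [0,0,0]
  ],
  "dp": [
    [0,0,0],
    [0,0,0]
  ],
  "hand": [0,0]
}}

```text
time_s: 10.28
eef_pos: [481.5, 108.8, 77.8]
orientation: [-0.0, 0.99, 0.142, 0.0]
ft_force: [-0.3, 0.0, -0.0]
opening: -0.3
```

>>> {"method": "play_rows", "body": {
  "turn": [
    [0,0,0],
    [0,0,0],
    [0,0,0],
    [0,0,0],
    [0,0,0],
    [0,0,0],
    [0,0,0],
    [0,0,0]
  ],
  "dp": [
    [0,0,0.05],
    [0,0,0.1],
    [0,0,0.15],
    [0,0,0.2],
    [0,0,0.25],
    [0,0,0.3],
    [0,0,0.36],
    [0,0,0.36]
  ],
  "hand": [0,0,0,0,0,0,0,0]
}}

```text
time_s: 11.28
eef_pos: [481.5, 108.8, 67.0]
orientation: [0.0, 0.99, 0.142, 0.0]
ft_force: [0.4, -0.5, 6.5]
opening: -0.2
```

>>> {"method": "play_rows", "body": {
  "turn": [
    [0,0,0],
    [0,0,0],
    [0,0,0],
    [0,0,0]
  ],
  "dp": [
    [0,0,0.04],
    [0,0,0.08],
    [0,0,0.08],
    [0,0,0.08]
  ],
  "hand": [0,0,0,0]
}}

```text
time_s: 11.78
eef_pos: [481.6, 108.8, 65.3]
orientation: [0.0, 0.99, 0.142, 0.0]
ft_force: [-1.4, -0.4, 11.4]
opening: -0.0
```

>>> {"method": "play_rows", "body": {
  "turn": [
    [0,0,0],
    [0,0,0],
    [0,0,0],
    [0,0,0],
    [0,0,0],
    [0,0,0],
    [0,0,0],
    [0,0,0],
    [0,0,0]
  ],
  "dp": [
    [0,0,-0.5],
    [0,0,-1.5],
    [0,0,-2.7],
    [-0.08,1.2,-3.8],
    [-0.15,2.5,-3.8],
    [-0.24,3.8,-3.8],
    [-0.32,4.94,-3.8],
    [-0.32,4.94,-3.8],
    [-0.32,4.94,-3.8]
  ],
  "hand": [0,0,0,0,0,0,0,0,0]
}}

```text
time_s: 12.9
eef_pos: [513.0, -35.5, 178.3]
orientation: [-0.0, 0.99, 0.142, -0.001]
ft_force: [-0.4, 0.3, -0.7]
opening: -0.2
```

```bash
python3 - <<'E'
from h import *
go([514,-35,90])
seeds=dict(green=(257,190),blue=(91,18),orange=(97,180),white=(288,36))
s=sense(); im,d=snapshot('wrist'); cv2.imwrite('pics/w2.png',im); P=cloud('wrist',s,d); P0=np.load('w1.npy')
im2,d2=snapshot('top'); im3,d3=snapshot('scene'); cv2.imwrite('pics/s2.png',im3)
P3=cloud('scene',s,d3);P30=np.load('scene0.npy')
for k,(u,v) in seeds.items():
    f=lambda p:round(float(np.median(p[max(v-4,0):v+5,u-4:u+5,2])),2); print(k,'wrist z',f(P0),f(P))
for k,(u,v) in dict(green=(291,177),blue=(302,276),orange=(357,227),white=(234,217)).items():
    f=lambda p:round(float(np.median(p[v-2:v+3,u-2:u+3,2])),2); print(k,'scene z',f(P30),f(P3))
for l in ['glue_jar','file','tape_roll']: print(l,search_frame(l,'scene')[:1])
E
```

```text
t 12.9 pos [513.  -35.5 178.3] F [-0.4  0.3 -0.7] open -0.2 zaxis [-0.001  0.001 -1.   ] x [ 0.96   0.282 -0.001]
dp [ 0.04  -0.004  2.942] turn to vertical [-0.0009  0.0009 -0.    ]
green wrist z 78.54 68.83
blue wrist z 78.55 68.75
orange wrist z 76.4 68.58
white wrist z 76.91 76.88
green scene z 77.93 68.57
blue scene z 78.24 68.46
orange scene z 75.68 68.28
white scene z 76.39 75.74
glue_jar [{'rect': [243.0, 333.9, 35.0, 52.1], 'p': 0.89}]
file [{'rect': [348.1, 185.8, 91.7, 66.1], 'p': 0.96}]
tape_roll [{'rect': [211.4, 171.2, 40.4, 36.3], 'p': 0.65}]
```

View pics/w2.png

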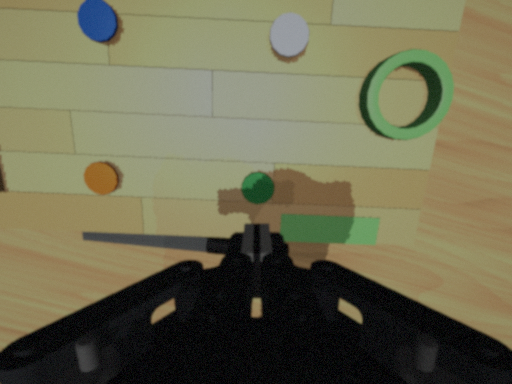

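The wrist view shows green, blue and orange at about 68.7 mm, the home height, and white unchanged at 76.9 mm. The file and tape are where they were.

```bash
python3 -c "
from plant import *
print(job_done())"
```

```text
the job is handed in; nothing more can be done
None
```

I pressed the green, then the blue, then the orange plug home with the shut fingertips and handed the job in at about 13 s. Contact force reached about 10–11 N on each. By then it was rising at roughly 3 N per mm, the collar's own give, so each stem was home.

- **Pressed plugs:** after release, the wrist camera put the caps at 68.8 mm (green), 68.8 mm (blue) and 68.6 mm (orange). Fully home is 69 mm, and the scene camera agreed within 0.5 mm.
- **White plug:** the wrist camera gave 76.9 mm both before and after, and the scene camera 76.4 then 75.7 mm. I put that small difference down to depth noise; the arm never went near it.
- **Loose objects:** the glue jar and tape roll show no visible shift. The file's detected box came out smaller and shifted in the last scene image. I think the arm was partly blocking the view, and the wrist view shows the file in its original place.

The arm was clear of everything, at a TCP height of 178 mm, when I handed in.

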